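Park the tube rotator with its vent stem up

TASK

Turn the tube rotator's wheel by pushing gently on its spokes with the fingertips, taking the next spoke whenever one runs out of reach, until the brass vent stem on its ring points straight up, then leave it at rest and move clear. Only push: do not grip the wheel, do not touch the stem itself, and do not shove, tip or lift the rotator. Leave the bottle, the jar and the slide box where they are.

Things in the scene. Friction and masses are not known exactly. Their poses are not given: they have to be found in the camera images.
- rotator: White stand, 5 kg, loose on rubber feet. Base plate 200 (x) by 170 (y) mm, 26 mm tall; column x -52 to +22, y +-35, up to z 214 mm. Origin: centre of the underside, on the bench; z up; x along the axle, away from the robot within 18 degrees; y level in the wheel's plane. The wheel's centre is at x +60, y 0, z 185 mm here.
- wheel: Upright wheel, 310 mm over its spokes. Turns both ways without stops about its x axis (= rotator's x). Stays where left, no coasting: 0.25 N m of friction, so about 2 N near a spoke's end turns it. Origin: wheel's centre. Its z points along the vent stem: done when z is up. Grey ring of 12 mm bar, 72 mm radius to the bar's middle; in five gaps a white tube clip on it, out to 90 mm.
- stem: Brass vent (valve) stem fixed to the wheel: 16 mm thick, 24 mm wide head, standing out from the ring in the middle of the sixth gap, from 74 to 116 mm from the wheel's centre. Same origin (wheel's centre) and axes as the wheel, z along the stem.
- spoke (a point): End of one spoke, on its middle line, 150 mm from the wheel's centre. Six alike round steel spokes, 10 mm thick, round ended, run out in the wheel's y-z plane to 155 mm, at 30, 90, 150, 210, 270 and 330 degrees from the stem (stem up: one level on each side). This one is 30 degrees from the stem (z) towards the wheel's +y. Free of all else beyond the ring.
- bottle: Amber glass reagent bottle, 38 mm across, 78 mm tall, loose, standing beside the rotator's base. Origin: centre of its underside. Bystander.
- jar: Clear specimen jar, 54 mm across, 60 mm tall, loose, standing beside the rotator's base. Origin: centre of its underside. Bystander.
- slidebox: Grey slide mailer box, 50 (x) by 85 (y) mm, 30 mm tall, loose, lying just beyond the rotator's base. Origin: centre of its underside. Bystander.

How it is judged (in metres and radians):
At the end, for the whole second after the job is handed in: The vent stem points straight up within 0.09 rad (5 degrees) with the wheel at rest; the rotator stands flat within 25 mm of where it was, and the bottle, jar and slide box are within 30 mm of where they were (angle between wheel's own z axis and vertical below 0.09 rad and angular speed of wheel below 0.05 rad/s and distance of rotator from where it was at the start of the episode below 0.025 m and angle between rotator's own z axis and vertical below 0.03 rad and distance of each of bottle, jar, slidebox from where it was at the start of the episode below 0.03 m); the robot touches nothing.
It fails at once if the vent stem was touched (over 1 N) (contact force between any of the fingers, the arm and stem above 1 N).
It fails at once if the wheel was gripped or shoved hard (over 30 N) (contact force between the fingers and wheel above 30 N).
It fails at once if the rotator was shoved over 25 mm, tipped or lifted (distance of rotator from where it was at the start of the episode above 0.025 m or angle between rotator's own z axis and vertical above 0.1 rad or height (world z) of rotator above 0.01 m).
It fails at once if a bystander was moved over 30 mm or lifted (distance of any of bottle, jar, slidebox from where it was at the start of the episode above 0.03 m or height (world z) of any of bottle, jar, slidebox above 0.015 m).
It also fails if it takes over 61 s, if anything falls off the work surface, if the arm or the gripper's body presses on something with over 40 N, if the wrist force passes 120 N, or if a joint passes its speed limit or range.

ROBOT

A 6-joint arm with a two-finger parallel gripper is mounted at the origin on the work surface. World frame = base frame: x ahead of the robot, y to its left, z up, the work surface at z = 0. Lengths are in mm, angles in rad, forces in N, time in s.
With the tool pointing down it reaches from about 300 to 775 mm from the base axis. Payload 14.6 kg.
Tool frame: the origin (TCP) lies at the very end of the fingers, on their centre line; the grasp point (between the pads) lies 19 mm behind it; z points along the fingers, y is the line along which they close (so a half turn about z gives the same grasp; the last joint's range is limited). The gripper opens to 94 mm and grips with 3 to 60 N. Pads are 16 mm wide; open, the fingers measure 119 mm over their backs; the gripper's body (75 mm by 177 mm) begins 78 mm behind the grasp point.
Start: joints at [1.092, 0.3, 1.521, -0, 1.321, -0.067], TCP at [220.139, 504.012, 205.446] pointing down, gripper open.
Joint ranges: [-3.03, 3.03], [-0.79, 2.21], [0.23, 2.52], [-1.04, 4.18], [0, 3.07], [-2.55, 2.55]. Speed limits (rad/s): [2.22, 2.22, 2.57, 3.14, 3.14, 3.14].

INTERFACE

Orientations are given as [roll, pitch, yaw] about the fixed x, y, z axes, in that order (R = Rz(yaw) Ry(pitch) Rx(roll)).
In Python, from cell import manip, eyes, ticket gives the robot as it stands. The module is installed in compiled form; this text tells all that it offers.
- The arm moves only by the tool arm_command, never from a script. Its argument "plan" is a list of rows, each a list of 5 numbers: the opening, from -1 (shut) to 1 (fully open), then the shift along the tool's x, y, z in m, then the turn about the tool's z in rad. In form: [[jaw, dx, dy, dz, roll], ...]. A call has 1 to 20 rows; each row shifts and turns the commanded pose from where the row before left it, along the tool's axes as they then stand; what a row does not reach is not made up. A row lasts 1/8 s, in which the tool goes at most 62.5 mm and 10.7 degrees, less where a joint would pass 70% of its speed; a pose out of reach is approached as far as the arm can. A call is refused whole if a number of a shift passes 0.0625 or a number of a turn 0.188, either way. A call with a gripper value outside its range is refused whole. The fingers move at their own pace and stop on an object; "newtons" is the grip in N (left out, the last holds). Time passes only in rows, so rows that do not move let the fingers close. It gives the time, the measured TCP pose, the force, the opening and the grip force at its end, in the units of the state.
- manip.read_state(): the state, without advancing time (a new reading comes with each control period).
- eyes.camera(name): name is "scene" or "top" or "wrist"; returns a dict with "img" (420x560x3 uint8, blue, green, red), "z_map" (420x560 float32, mm along the optical axis (not along the pixel's ray), 0 where there is no reading), "fx", "fy", "cx", "cy" (pixels), "eye" and "orientation" of the camera in the world. Camera axes: x right, y down, z forward; pixel columns grow to the right and rows downward; lengths in mm; the calibration is good to about 2 mm. A picture is of the moment at which its call begins.
- ticket.sign_off(): hands the job in; it is judged then, once.
The state is a dict: "clock": time; "joints": joint angles; "qd": joint speeds; "effort": joint torques, N m; "eef_pos": TCP position; "eef_rot": TCP orientation; "wrist_force": force on the tool from outside, world axes, zero at the start; "moment": the same for the moment, N m; "finger_gap": finger opening in mm; "finger_force": force on a finger pad.
Only numpy, scipy, OpenCV 4.12 (cv2) and the standard library are available. Lean on these libraries where they do the work, as an engineer would, in place of code of your own. Each camera call takes 0.05 s, during which the arm holds its last target. There are 200 camera calls.

## Working session

There is one attempt and no reset: what is moved stays moved. The work goes in short steps, Python scripts to look and compute and a tool call to move; the robot and the scene stay as the last step left them, time stands still between calls to the robot, and variables do not carry over. Pictures are saved under pics/ and viewed, at most 10 in all, crops included, and the job is handed in when it is done.

Besides the shell and the picture viewer there is one more tool, called after "Call:" as name(argument=value, ...), one argument or row to a line, values as JSON. arm_command: Moves the arm, as the interface text tells. Its arguments: {"type":"object","properties":{"plan":{"type":"array"},"newtons":{"type":"number"}},"required":["plan"]}

```bash
mkdir -p pics
python3 - <<'E'
from cell import manip, eyes
import cv2,numpy as np
s=manip.read_state();print({k:np.round(v,3) for k,v in s.items()})
ims=[]
for n in("scene","top"):
    c=eyes.camera(n);cv2.imwrite(f"pics/{n}0.png",c["img"]);np.savez(f"{n}0.npz",**c)
    print(n,c["fx"],c["cx"],c["cy"],c["eye"],c["orientation"])
E
```

```text
{'clock': np.float64(0.0), 'joints': array([ 1.092,  0.301,  1.522, -0.   ,  1.321, -0.067]), 'qd': array([ 0.   ,  0.001, -0.   , -0.   , -0.002, -0.002]), 'effort': array([-1.0000e-03, -5.3180e+01, -3.5275e+01,  7.1000e-02,  2.4000e-02,
       -0.0000e+00]), 'eef_pos': array([220.046, 503.786, 204.874]), 'eef_rot': array([-3.14, -0.  ,  2.73]), 'wrist_force': array([ 0.308,  0.894, -0.358]), 'moment': array([ 0.04 , -0.008, -0.029]), 'finger_force': np.float64(0.0), 'finger_gap': np.float64(94.226)}
scene 466.3149073583898 274.38270373186924 211.63314828145297 [969.45384033 194.26812791 868.59727233] [-2.5579902   0.01511311  1.95248097]
top 410.2100452360915 277.51720528413585 210.80796344474416 [ 486.19880797   41.23438101 1083.9875059 ] [-3.05134592 -0.00415587 -1.5985264 ]
```

View pics/scene0.png

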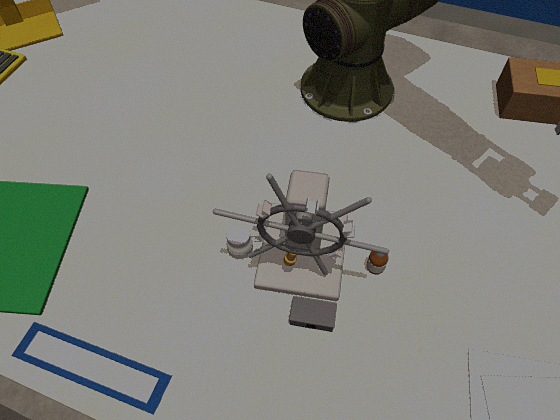

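View pics/top0.png

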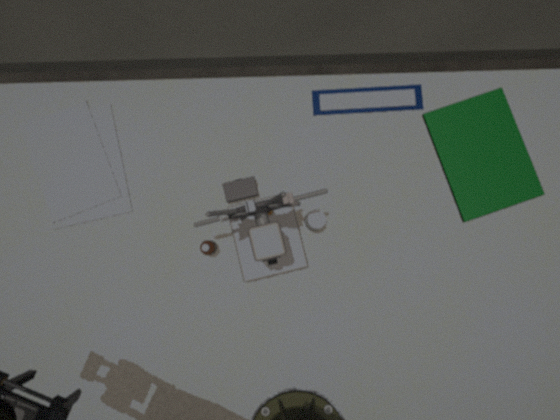

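The scene view shows the wheel from its far side: hub about (302,233), brass stem near the bottom (290,258), and spoke ends about (270,178), (368,200), (386,250), (325,272), (215,211). In the top view the column is at (267,240), the wheel just above it, the bottle at (208,247), the jar at (315,220) and the slide box at (240,188).

```bash
cat > h.py <<'E'
import numpy as np,cv2
from scipy.spatial.transform import Rotation as R
def cloud(c):
    v,u=np.mgrid[0:420,0:560];z=c["z_map"].astype(float)
    p=np.stack([(u-c["cx"])/c["fx"]*z,(v-c["cy"])/c["fy"]*z,z],-1)
    P=p@R.from_euler('xyz',c["orientation"]).as_matrix().T+c["eye"]
    P[z==0]=np.nan
    return P
def wheel(P,img,ctr=None,ax=None,verbose=True):
    """spoke angles about the axle; angle from up towards wheel +y"""
    m=(P[...,2]>85)&(np.hypot(P[...,0]-545,P[...,1]-40)<200)
    Q=P[m]
    if ax is None:
        # wheel plane: RANSAC on vertical planes
        rng=np.random.default_rng(0);best=0
        for _ in range(600):
            a,b=Q[rng.integers(len(Q),size=2)][:,:2];n=np.array([-(b-a)[1],(b-a)[0]])
            if np.linalg.norm(n)<80: continue
            n/=np.linalg.norm(n);n*=np.sign(n[0])
            if n[0]<.9: continue
            k=abs((Q[:,:2]-a)@n)<4
            if k.sum()>best: best=k.sum();keep=k
        q=Q[keep][:,:2];mu=q.mean(0);w,V=np.linalg.eigh(np.cov((q-mu).T));n=V[:,0]*np.sign(V[0,0])
        d=mu@n-4
        return n,d,Q
E
python3 - <<'E'
from h import *
for nm in("scene","top"):
    c=dict(np.load(nm+"0.npz"));P=cloud(c)
    n,d,Q=wheel(P,c["img"]);print(nm,n,np.degrees(np.arctan2(n[1],n[0])),d)
    if nm=="scene":
        t=np.array([-n[1],n[0]])
        K=Q[abs(Q[:,:2]@n-d-2)<12];s=K[:,:2]@t
        np.savez("k.npz",s=s,z=K[:,2])
        im=np.zeros((600,600),np.uint8)
        im[(500-K[:,2]).astype(int)%600,np.clip((s-s.mean()+300).astype(int),0,599)]=255
        print("s mean",s.mean(), s.min(),s.max(),K[:,2].max())
        hsv=cv2.cvtColor(c["img"],cv2.COLOR_BGR2HSV)
        b=cv2.inRange(hsv,(15,120,60),(35,255,255));b[:220]=0;b[290:]=0;b[:,:250]=0;b[:,330:]=0
        v,u=np.nonzero(b);print("stem px",len(u),u.mean(),v.mean(),np.nanmedian(P[b>0],0))
        cv2.imwrite("pics/sz.png",im)
        cv2.imwrite("pics/crop.png",cv2.resize(c["img"][150:340,195:405],None,fx=3,fy=3,interpolation=cv2.INTER_CUBIC))
E
```

```text
scene [0.97879379 0.20484803] 11.820603276626093 576.7764066067763
s mean -43.8902480698308 -196.43724829964916 105.96618412943569 333.7418657580075
stem px 122 289.672131147541 258.8114754098361 [585.23441381  58.87245377  87.6988228 ]
top [0.97750769 0.21089978] 12.175086565223516 573.0503303543467
```

View pics/crop.png

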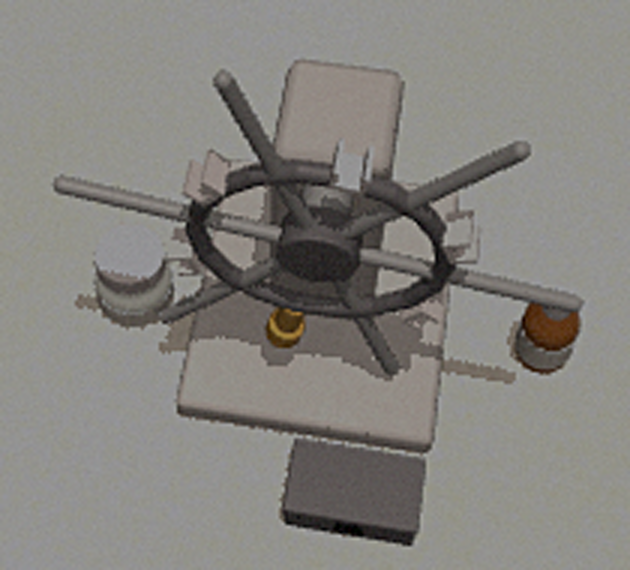

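View pics/sz.png

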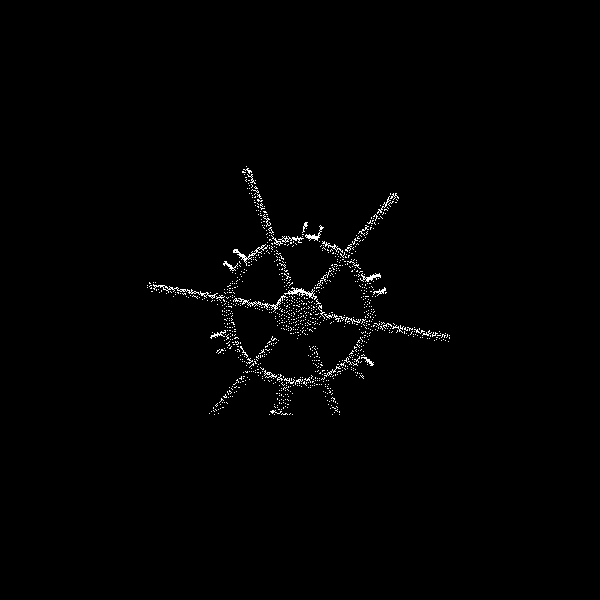

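The rectified map gives the wheel clearly: the stem is about 10° off straight down, leaning to −y, with spokes near −20°, 39° and 99° from up. I'll turn it +170° with three sweeps of a spoke across the top.

```bash
cat >> h.py <<'E'
from scipy.optimize import least_squares
def angles(c,n,d,ctr=None):
    P=cloud(c);t=np.array([-n[1],n[0]])
    Q=P[(P[...,2]>75)&(abs(P[...,:2]@n-d)<14)]
    s,z=Q[:,:2]@t,Q[:,2]
    if ctr is None:
        ctr=np.array([-46.,186.])
        for w in(12,9,7):
            r=np.hypot(s-ctr[0],z-ctr[1]);k=abs(r-72)<w
            f=least_squares(lambda x:np.hypot(s[k]-x[0],z[k]-x[1])-72,ctr,loss='soft_l1');ctr=f.x
    r=np.hypot(s-ctr[0],z-ctr[1]);a=np.degrees(np.arctan2(s-ctr[0],z-ctr[1]))
    k=(r>119)&(r<154);a=a[k]
    h=np.bincount((a%60).astype(int),minlength=60);p=(h+np.roll(h,1)+np.roll(h,-1)).argmax()+.5
    dev=(a-p+30)%60-30;dev=dev[abs(dev)<4]
    return ctr,p+np.median(dev),len(dev)
E
cat > look.py <<'E'
import sys;from h import *
from cell import eyes,manip
N=np.array([.9784,.2068]);D=575.5;CTR=None
c=eyes.camera("scene");print(*angles(c,N,D))
if len(sys.argv)>1:cv2.imwrite(f"pics/{sys.argv[1]}.png",c["img"])
s=manip.read_state();p=s["eef_pos"];T=np.array([-N[1],N[0]])
print("clock",s["clock"],"tcp",np.round(p,1),np.round(s["eef_rot"],3),"n,t,z:",np.round([p[:2]@N,p[:2]@T,p[2]],1),"F",np.round(s["wrist_force"],2),"gap",s["finger_gap"])
E
python3 look.py
```

```text
[-46.22664555 190.72986281] 39.7833284483013 532
clock 0.15 tcp [220.1 503.9 205. ] [-3.141 -0.     2.73 ] n,t,z: [319.5 447.5 205. ] F [ 0.25 -0.07 -0.24] gap 94.24765122658337
```

Call:
arm_command(
  plan=[
    [-1,0,0,-0.035,0.159],
    [-1,0,0,-0.035,0.159],
    [-1,0,0,-0.035,0.159],
    [-1,0,0,-0.035,0.159],
    [-1,0,0,-0.035,0.159],
    [-1,0,0,-0.035,0.158],
    [-1,0,0,0,0],
  ],
  newtons=5,
)

```text
clock: 1.02
eef_pos: [220.3, 504.3, 417.6]
eef_rot: [3.139, -0.003, 1.776]
wrist_force: [-0.1, -0.1, -1.2]
finger_gap: 27.3
finger_force: 0.0
```

Call:
arm_command(
  plan=[
    [-1,-0.045,0.0213,0,0],
    [-1,-0.049,0.0213,0,0],
    [-1,-0.049,0.0213,0,0],
    [-1,-0.049,0.0213,0,0],
    [-1,-0.049,0.0213,0,0],
    [-1,-0.049,0.0213,0,0],
    [-1,-0.049,0.0213,0,0],
    [-1,-0.049,0.0213,0,0],
    [-1,-0.049,0.0213,0,0],
    [-1,-0.049,0.0213,0,0],
    [-1,-0.049,0.0213,0,0],
    [-1,-0.049,0.0213,0,0],
    [-1,0,0,0,0],
    [-1,0,0,0,0],
  ],
)

```text
clock: 2.78
eef_pos: [589.6, -15.1, 414.5]
eef_rot: [-3.14, -0.001, 1.778]
wrist_force: [-0.3, -0.4, -0.1]
finger_gap: 0.5
finger_force: 0.0
```

```bash
python3 look.py a1
```

```text
[-46.09382884 190.76787741] 39.75862483672611 534
clock 2.825 tcp [589.4 -14.6 415.1] [-3.141 -0.     1.778] n,t,z: [ 573.7 -136.2  415.1] F [-0.23  0.73 -1.  ] gap 0.29291288495638346
```

View pics/a1.png

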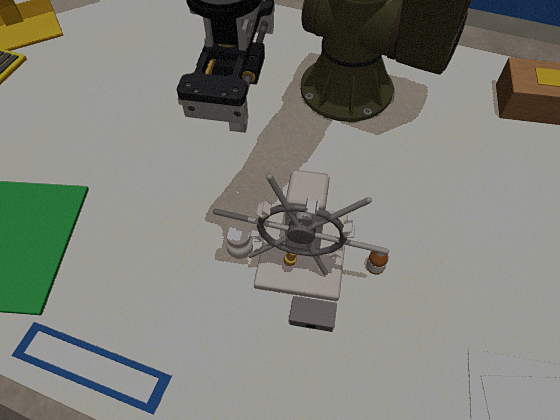

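Gripper closed at about (215,110), clear above and to the −y side of the upper-left spoke end (270,178). Next: descend and begin sweep 1.

Call:
arm_command(
  plan=[
    [-1,0,0,0.026,0],
    [-1,0,0,0.026,0],
    [-1,0,0,0.026,0],
    [-1,0,0,0.026,0],
    [-1,0,0,0,0],
    [-1,0.008,0,0,0],
    [-1,0.008,0,0,0],
    [-1,0.007,0,0,0],
    [-1,0.006,0,0,0],
    [-1,0.006,0,0,0],
    [-1,0.006,0,0,0],
    [-1,0.006,0,0,0],
    [-1,0.006,0,0,0],
    [-1,0.006,0,0,0],
    [-1,0.006,0,0,0],
    [-1,0.006,0,0,0],
    [-1,0.006,0,0,0],
    [-1,0,0,0,0],
  ],
)

```text
clock: 5.08
eef_pos: [573.9, 60.6, 311.3]
eef_rot: [-3.141, -0.0, 1.777]
wrist_force: [0.1, -0.3, -0.2]
finger_gap: 0.7
finger_force: 0.0
```

```bash
python3 look.py
```

```text
[-46.23998424 190.94012641] 0.601497813620071 431
clock 5.125 tcp [573.9  60.4 311.3] [-3.141 -0.     1.777] n,t,z: [574.  -59.6 311.3] F [ 0.13  0.21 -0.19] gap 0.41966884528130466
```

Call:
arm_command(
  plan=[
    [-1,0.006,0,0,0],
    [-1,0.006,0,0.001,0],
    [-1,0.006,0,0.002,0],
    [-1,0.006,0,0.002,0],
    [-1,0.006,0,0.002,0],
    [-1,0.006,0,0.002,0],
    [-1,0.006,0,0.002,0],
    [-1,0.006,0,0.002,0],
    [-1,0.006,0,0.002,0],
    [-1,0.006,0,0.003,0],
    [-1,0.006,0,0.003,0],
    [-1,0.006,0,0.002,0],
    [-1,0.005,0,0.002,0],
    [-1,0,0,0,0],
  ],
)

```text
clock: 6.88
eef_pos: [558.2, 135.8, 286.3]
eef_rot: [-3.141, -0.0, 1.777]
wrist_force: [1.2, -0.9, 0.4]
finger_gap: 1.0
finger_force: 0.3
```

```bash
python3 look.py
```

```text
[-46.37748524 190.81229444] 37.77038920023836 404
clock 6.925 tcp [558.2 135.7 286.4] [-3.141 -0.     1.777] n,t,z: [574.2  17.4 286.4] F [-0.57 -0.77 -0.77] gap 0.14290705451770236
```

Call:
arm_command(
  plan=[
    [-1,-0.01,0,0,0],
    [-1,0,0,-0.045,0],
    [-1,0,0,-0.045,0],
    [-1,-0.036,0,0,0],
    [-1,-0.037,0,0,0],
    [-1,-0.036,0,0,0],
    [-1,-0.037,0,0,0],
    [-1,0,0,0,0],
    [-1,0,0,0.022,0],
    [-1,0,0,0.022,0],
    [-1,0,0,0.021,0],
    [-1,0,0,0,0],
    [-1,0.008,0,0,0],
    [-1,0.007,0,0,0],
    [-1,0.006,0,0,0],
    [-1,0.006,0,0,0],
    [-1,0.006,0,0,0],
    [-1,0.006,0,0,0],
    [-1,0.006,0,0,0],
    [-1,0.006,0,0,0],
  ],
)

```text
clock: 9.43
eef_pos: [579.7, 33.0, 311.4]
eef_rot: [-3.141, -0.0, 1.777]
wrist_force: [1.1, -3.4, 2.6]
finger_gap: 0.4
finger_force: 1.3
```

Call:
arm_command(
  plan=[
    [-1,0.006,0,0,0],
    [-1,0.006,0,0,0],
    [-1,0.006,0,0,0],
    [-1,0.006,0,0,0],
    [-1,0.006,0,0,0],
    [-1,0.006,0,0,0],
    [-1,0,0,0,0],
  ],
)

```text
clock: 10.3
eef_pos: [572.2, 68.4, 311.3]
eef_rot: [-3.141, -0.0, 1.777]
wrist_force: [-0.0, -0.1, 0.2]
finger_gap: 0.5
finger_force: 0.0
```

```bash
python3 look.py
```

```text
[-45.93208847 190.91165437] 4.036586113965562 426
clock 10.35 tcp [572.3  68.2 311.3] [-3.141e+00 -1.000e-03  1.777e+00] n,t,z: [574.  -51.6 311.3] F [ 0.43 -0.14  0.55] gap 0.49963651502133377
```

Now finish sweep 2 (69 mm more), and start sweep 3.

Call:
arm_command(
  plan=[
    [-1,0.006,0,0.002,0],
    [-1,0.006,0,0.002,0],
    [-1,0.006,0,0.002,0],
    [-1,0.006,0,0.002,0],
    [-1,0.006,0,0.002,0],
    [-1,0.006,0,0.002,0],
    [-1,0.006,0,0.002,0],
    [-1,0.006,0,0.003,0],
    [-1,0.006,0,0.002,0],
    [-1,0.006,0,0.002,0],
    [-1,0.006,0,0.002,0],
    [-1,0.003,0,0.002,0],
    [-1,0,0,0,0],
  ],
)

```text
clock: 11.98
eef_pos: [558.2, 135.7, 286.3]
eef_rot: [-3.141, -0.0, 1.777]
wrist_force: [-0.4, -1.0, 0.2]
finger_gap: 0.3
finger_force: 0.3
```

```bash
python3 look.py a2
```

```text
[-46.06510777 190.65532644] 37.64720914256473 408
clock 12.025 tcp [558.2 135.6 286.4] [-3.142 -0.     1.777] n,t,z: [574.2  17.2 286.4] F [ 0.22 -1.36 -0.21] gap 0.45359065683337163
```

View pics/a2.png

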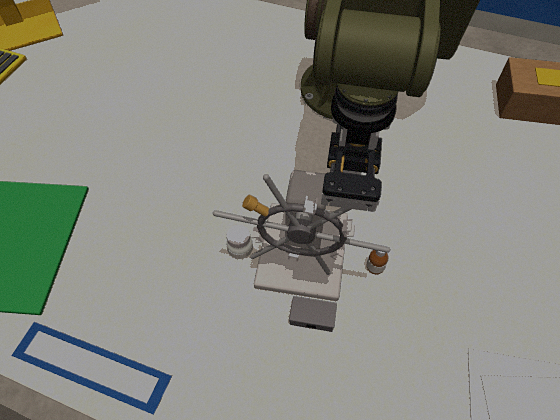

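The stem is now at (250,203), upper left, at −52° as expected, and the bystanders haven't moved. Sweep 3, up to about 4° past vertical for that spoke, as before.

Call:
arm_command(
  plan=[
    [-1,-0.01,0,0,0],
    [-1,0,0,-0.045,0],
    [-1,0,0,-0.045,0],
    [-1,-0.036,0,0,0],
    [-1,-0.037,0,0,0],
    [-1,-0.036,0,0,0],
    [-1,-0.037,0,0,0],
    [-1,0,0,0,0],
    [-1,0,0,0.022,0],
    [-1,0,0,0.022,0],
    [-1,0,0,0.021,0],
    [-1,0,0,0,0],
    [-1,0.008,0,0,0],
    [-1,0.007,0,0,0],
    [-1,0.006,0,0,0],
    [-1,0.006,0,0,0],
    [-1,0.006,0,0,0],
    [-1,0.006,0,0,0],
    [-1,0.006,0,0,0],
    [-1,0.006,0,0,0],
  ],
)

```text
clock: 14.52
eef_pos: [579.7, 33.0, 311.4]
eef_rot: [-3.141, -0.0, 1.777]
wrist_force: [0.4, -1.8, 2.2]
finger_gap: 0.6
finger_force: 1.3
```

Call:
arm_command(
  plan=[
    [-1,0.006,0,0,0],
    [-1,0.006,0,0,0],
    [-1,0.006,0,0,0],
    [-1,0.006,0,0,0],
    [-1,0.006,0,0,0],
    [-1,0.006,0,0,0],
    [-1,0,0,0,0],
  ],
)

```text
clock: 15.4
eef_pos: [572.2, 68.5, 311.3]
eef_rot: [-3.141, -0.0, 1.777]
wrist_force: [-0.5, 0.1, 0.0]
finger_gap: 0.3
finger_force: 0.0
```

```bash
python3 look.py
```

```text
[-45.82735809 190.31058529] 3.977845431074421 440
clock 15.45 tcp [572.3  68.2 311.3] [-3.141 -0.     1.777] n,t,z: [574.  -51.6 311.3] F [0.43 0.4  0.01] gap 0.5965043517132721
```

Call:
arm_command(
  plan=[
    [-1,0.006,0,0.001,0],
    [-1,0.006,0,0.001,0],
    [-1,0.006,0,0.001,0],
    [-1,0.006,0,0.002,0],
    [-1,0.006,0,0.002,0],
    [-1,0.006,0,0.002,0],
    [-1,0.006,0,0.002,0],
    [-1,0.006,0,0.002,0],
    [-1,0.005,0,0.001,0],
    [-1,0,0,0,0],
    [-1,0,0,0,0],
  ],
)

```text
clock: 16.82
eef_pos: [561.6, 119.9, 297.4]
eef_rot: [3.142, -0.0, 1.777]
wrist_force: [-0.2, 0.4, 0.1]
finger_gap: 0.4
finger_force: 0.0
```

```bash
python3 look.py
```

```text
[-46.26011661 190.39922661] 29.010381632736923 390
clock 16.875 tcp [561.6 119.8 297.5] [ 3.142 -0.     1.777] n,t,z: [574.2   1.1 297.5] F [ 0.06 -0.31 -0.18] gap 0.4092926844962724
```

Call:
arm_command(
  plan=[
    [-1,0.002,0,0,0],
    [-1,0,0,0,0],
    [-1,-0.01,0,0,0],
    [-1,0,0,-0.02,0],
    [-1,0,0,-0.04,0],
    [-1,0,0,-0.04,0],
    [-1,0,0,-0.04,0],
    [-1,0.03,0,0,0],
    [-1,0.05,-0.02,0,0],
    [-1,0.05,-0.02,0,0],
    [-1,0.05,-0.02,0,0],
    [-1,0.05,-0.02,0,0],
    [-1,0,0,0,0],
    [-1,0,0,0,0],
  ],
)

```text
clock: 18.62
eef_pos: [438.2, 320.2, 437.4]
eef_rot: [3.142, 0.0, 1.777]
wrist_force: [-0.0, -1.1, -0.3]
finger_gap: 0.6
finger_force: 0.0
```

```bash
python3 look.py a3
python3 - <<'E'
from h import *
from cell import eyes
c=eyes.camera("scene");P=cloud(c);hsv=cv2.cvtColor(c["img"],cv2.COLOR_BGR2HSV)
b=cv2.inRange(hsv,(12,110,60),(35,255,255));m=(b>0)&(P[...,2]>230)&(P[...,2]<320)&(abs(P[...,0]-570)<60)&(abs(P[...,1]-73)<80)
p=P[m];s=p[:,:2]@np.array([-.2068,.9784]);print(len(p),np.median(s),np.degrees(np.arctan2(np.median(s)+46.1,np.median(p[:,2])-188)))
E
```

```text
[-46.25265373 190.33624694] 29.22464854452386 524
clock 18.675 tcp [438.5 319.9 437.4] [-3.142  0.     1.776] n,t,z: [495.1 222.3 437.4] F [-0.17  0.87 -1.09] gap 0.3024720772690617
274 -47.193218931627925 -0.5606841032029357
```

View pics/a3.png

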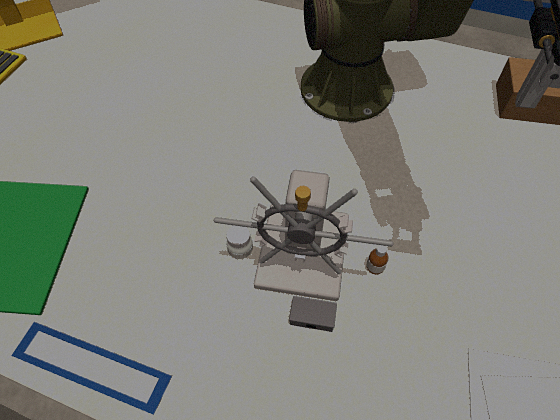

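The stem stands upright at (303,195), within about 1° of vertical, with the bottle (377,260), jar (238,243) and slide box (313,313) where they were and the arm clear.

```bash
python3 -c "
from cell import ticket;print(ticket.sign_off())"
```

```text
the job is handed in; nothing more can be done
None
```

I turned the wheel about 170° in three fingertip pushes; the stem measured within about 1° of straight up, the arm was clear and the bystanders showed no visible movement. I handed the job in at about 19 s; it returned no verdict.

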